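# Sort the leftover pneumatic parts into their trays

## Task

Sort the leftover parts on the bench: lay both 50 mm pressure gauges in the plain long tray, side by side with the dials up (set them down, do not drop them), stand the two solenoid valves upright in the two-lane tray, one lengthwise in each lane, and lay the tee fitting flat in the round dish. Everything must rest on the floor of its tray. Leave the regulator with the blue knob standing where it is.

Things in the scene. Friction and masses are not known exactly. Their poses are not given: they have to be found in the camera images.
- gauge_a: Panel pressure gauge lying on its back: round black drum, 50 mm diameter, 34 mm tall, with a white dial facing up, about 120 g. Origin: centre of the underside; z up through the dial. One of two alike, to go in the long tray. (Three 60 mm gauges at the far edge of the table are fixed stock and not part of the job.)
- gauge_b: Panel pressure gauge lying on its back: round black drum, 50 mm diameter, 34 mm tall, with a white dial facing up, about 120 g. Origin: centre of the underside; z up through the dial. One of two alike, to go in the long tray. (Three 60 mm gauges at the far edge of the table are fixed stock and not part of the job.)
- valve_a: Solenoid valve standing upright: rectangular block 84 mm long (own x) by 24 mm wide (own y) by 34 mm tall (z), two thirds bare aluminium with three round ports on top, the +x third black, about 180 g. Origin: centre of the underside. One of two alike, to go in the two-lane tray; either end may lead.
- valve_b: Solenoid valve standing upright: rectangular block 84 mm long (own x) by 24 mm wide (own y) by 34 mm tall (z), two thirds bare aluminium with three round ports on top, the +x third black, about 180 g. Origin: centre of the underside. One of two alike, to go in the two-lane tray; either end may lead.
- tee: Push-in tee fitting lying flat, grey with blue collars, about 40 g, 18 mm tall: a straight run 50 mm long along own x (18 mm thick, ends at x = -25 and +25 mm) and one branch reaching 28 mm to own +y from the origin. Origin: middle of the run, on the underside. To go in the round dish.
- regulator: Finished regulator standing among the parts, to be left alone: aluminium block 40 x 40 x 34 mm with a round blue knob on top, 60 mm tall in all, about 500 g, loose. Origin: centre of the underside.
- long_tray: Plain long tray for the gauges, light grey plastic, fixed: outside 88 mm (own x) by 170 mm (own y, its long direction), no rib. Rim 14 mm above the table, walls 4 mm, inner floor 4 mm above the table. Room for two gauges side by side along y. Origin: centre of the underside; z up.
- lane_tray: Two-lane tray for the valves, light grey plastic, fixed: outside 118 mm (own x) by 130 mm (own y), with one rib along x down its middle (at y = 0) that parts it into two lanes, each 110 mm long (x) and 59 mm wide, centred at y = -31.5 and +31.5 mm. Rim and rib 14 mm above the table, walls and rib 4 mm, inner floor 4 mm above the table. Origin: centre of the underside; z up.
- dish: Round steel dish for the tee fitting, fixed: outside diameter 128 mm, inside 120 mm, rim 14 mm above the table, inner floor 4 mm above the table. Origin: centre of the underside.
Not all that is in view belongs to the job. Of the things that look like the tee, the larger one is meant.

How it is judged:
By the outcome, as a careful person would: the job done as asked, in the order asked, and still so for the second after the job is handed in, with the robot touching nothing.
It also fails if it takes over 115 s, if anything falls off the work surface, if the arm or the gripper's body presses on something with over 40 N, if the wrist force passes 120 N, or if a joint passes its speed limit or range.

## Robot

A 6-joint arm with a two-finger parallel gripper is mounted at the origin on the work surface. World frame = base frame: x ahead of the robot, y to its left, z up, the work surface at z = 0. Lengths are in m, angles in rad, forces in N, time in s.
With the tool pointing down it reaches from about 0.35 to 0.775 m from the base axis. Payload 5.5 kg.
Tool frame: the origin (TCP) lies where the fingers leave the gripper's body, on its centre line; the fingertips stand env.tip_reach ahead of it and the grasp point (between the pads) lies 54 mm ahead of it (env.tip_reach is the distance from the TCP to the fingertips, in m); z points along the fingers, y is the line along which they close (so a half turn about z gives the same grasp; the last joint's range is limited). The gripper opens to 85 mm and grips with 20 to 120 N. Pads are 22 mm wide; open, the fingers measure 114 mm over their backs; the gripper's body (76 mm by 85 mm) begins 54 mm behind the grasp point. The pads swing forward as they close: fully open they stand 13 mm farther back than shut.
Start: joints at [-1.314, 0.313, 0.046, 1.304, 0, 1.431], TCP at [0.222, -0.53, 0.304] pointing down, gripper open.
Joint ranges: [-2.76, 2.76], [-0.86, 1.69], [-1.03, 1.26], [-2.2, 2.34], [-1.47, 1.5], [-3.14, 3.14]. Speed limits (rad/s): [2.57, 2.57, 3.14, 3.14, 3.14, 3.14].

## Interface

Orientations are given as a unit quaternion [w, x, y, z].
In Python, from workcell import status, optics, hand_in, env gives the robot as it stands.
- The arm moves only by the shell command python3 -m handwheel 'ROWS' [FORCE]. ROWS is a JSON object whose one key "deltas" holds a list of rows, each a list of 5 numbers: the opening, from -1 (shut) to 1 (fully open), then the shift along the tool's x, y, z in units of 40 mm (1.0 is 40 mm), then the turn about the tool's z in units of 10 degrees (1.0 is 10 degrees). In form: {"deltas": [[jaw, x, y, z, roll], ...]}. A call has 1 to 20 rows; each row shifts and turns the commanded pose from where the row before left it, along the tool's axes as they then stand; what a row does not reach is not made up. A row lasts 1/8 s, in which the tool goes at most 62.5 mm and 10.7 degrees, less where a joint would pass 70% of its speed; a pose out of reach is approached as far as the arm can. A call is refused whole if a number of a shift passes 1 or a number of a turn 1, either way. A call with a gripper value outside its range is refused whole. The fingers move at their own pace and stop on an object; FORCE is the grip in N (left out, the last holds). Time passes only in rows, so rows that do not move let the fingers close. It gives the time, the measured TCP pose, the force, the opening and the grip force at its end, in the units of the state.
- status.get_state(): the state, without advancing time (a new reading comes with each control period).
- optics.read_camera(name): name is "side" or "top"; returns a dict with "frame" (384x512x3 uint8, red, green, blue), "depth" (384x512 float32, m along the optical axis (not along the pixel's ray), 0 where there is no reading), "vfov" (degrees; the focal length in pixels is half the picture's height over the tangent of half this angle, whatever the lens; pixels are square), "cx", "cy" (the principal point, pixels), "origin" and "attitude" of the camera in the world. Camera axes: x right, y down, z forward; pixel columns grow to the right and rows downward; lengths in m; the calibration is good to about 2 mm. A picture is of the moment at which its call begins.
- hand_in(): hands the job in; it is judged then, once.
The state is a dict: "clock": time; "joint_pos": joint angles; "qvel": joint speeds; "tau": joint torques, N m; "tcp_pos": TCP position; "orientation": TCP orientation; "wrist_force": force on the tool from outside, world axes, zero at the start; "ft_torque": the same for the moment, N m; "finger_gap": finger opening in m; "grip_force": force on a finger pad.
Only numpy, scipy, OpenCV 4.12 (cv2) and the standard library are available. Lean on these libraries where they do the work, as an engineer would, in place of code of your own. Each camera call takes 0.05 s, during which the arm holds its last target. There are 200 camera calls.

## Working session

There is one attempt and no reset: what is moved stays moved. The work goes in short steps, Python scripts to look and compute and a shell command to move; the robot and the scene stay as the last step left them, time stands still between calls to the robot, and variables do not carry over. Pictures are saved under pics/ and viewed, at most 14 in all, crops included, and the job is handed in when it is done.

```bash
mkdir -p pics; ls; cat > h.py <<'E'
import numpy as np, cv2
from scipy.spatial.transform import Rotation as R
from workcell import status, optics, env
def cam(n):
    c=optics.read_camera(n); c['f']=c['frame'].shape[0]/2/np.tan(np.radians(c['vfov'])/2)
    q=np.array(c['attitude']); c['R']=R.from_quat(q[[1,2,3,0]]).as_matrix() if q.shape==(4,) else q
    return c
def cloud(c):
    v,u=np.mgrid[:384,:512]; d=c['depth']
    p=np.stack([(u-c['cx'])/c['f']*d,(v-c['cy'])/c['f']*d,d],-1)
    return p@c['R'].T+np.array(c['origin'])
E
python3 - <<'E'
from h import *
for n in('top','side'):
    c=cam(n); np.savez(n+'0.npz',**c)
    cv2.imwrite(f'pics/{n}0.png',cv2.resize(c['frame'][:,:,::-1],(800,600),interpolation=cv2.INTER_CUBIC))
    P=cloud(c); print(n,c['origin'],c['attitude'],c['f'],c['cx'],c['cy'],P[192,256],np.nanmedian(P[...,2]))
s=status.get_state(); print(s, env.tip_reach)
E
```

```text
pics
top [ 0.40478285 -0.00643187  1.00712053] [-0.02761608  0.71392314 -0.69891918  0.03260508] 413.1912382802045 258.2358612218093 191.31286524189676 [ 0.48899989 -0.00721055  0.0006824 ] 0.0013685876560995958
side [0.38322959 0.77681044 0.59089326] [ 0.0295646  -0.05239116  0.88383544 -0.4639138 ] 376.7827507229171 260.1998664625235 191.27657824415007 [ 0.49903766 -0.06683344  0.0011815 ] 0.0013402910935164658
{'clock': 0.1, 'joint_pos': array([-1.31358930e+00,  3.13954145e-01,  4.50806026e-02,  1.30359629e+00,
        2.85200406e-05,  1.43118425e+00]), 'qvel': array([ 7.19276566e-04, -1.08586418e-03,  2.10619052e-03,  4.88074963e-05,
        1.14087635e-03,  9.36369619e-04]), 'tau': array([ 1.78544818e-03, -4.81728888e+01,  2.99241936e+01,  1.28178194e-02,
       -1.54943887e-04, -4.97813375e-06]), 'tcp_pos': array([ 0.22213367, -0.52999325,  0.30307663]), 'orientation': array([-8.36145115e-04,  9.80380971e-01,  1.97110254e-01, -3.49352510e-05]), 'wrist_force': array([0.17069941, 0.35730828, 0.71794738]), 'ft_torque': array([ 0.00209016, -0.0229884 ,  0.03119915]), 'grip_force': 0.0, 'finger_gap': 0.08546818715575168} 0.0726
```

View pics/top0.png

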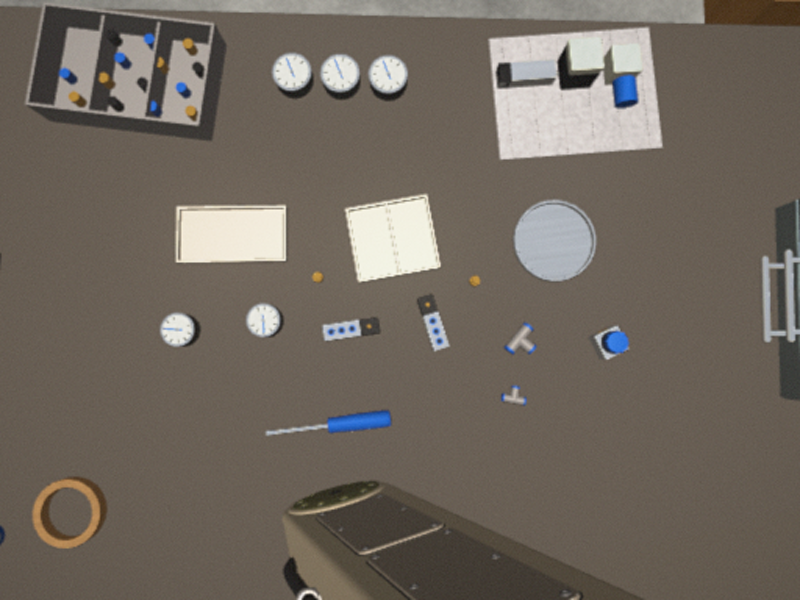

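View pics/side0.png

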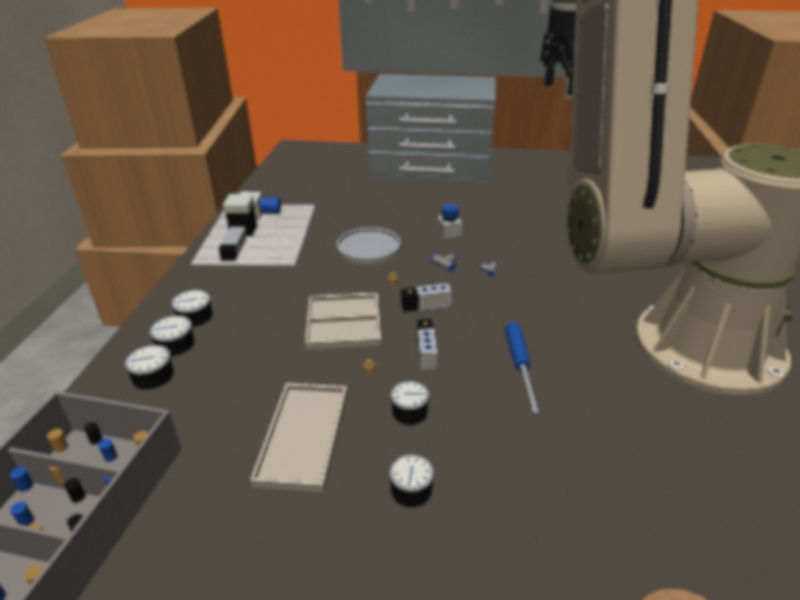

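Top view (800x600): real gauges at (178,330) and (264,320). Don't take: the 60 mm stock at (291,73), (340,73), (388,75). Valves at (350,329) and (433,322); lookalike block on the white sheet at (527,72). Tees: the large one at (520,338) is meant, the small one at (514,396) is not. Regulator at (612,343), trays at (231,234), (393,238), dish (555,240).

```bash
python3 - <<'E'
from h import *
c=dict(np.load('top0.npz')); P=cloud(c); s=0.64
def roi(u,v,r): 
    m=np.zeros((384,512),bool); m[int((v-r)*s):int((v+r)*s),int((u-r)*s):int((u+r)*s)]=1; return m
for n,u,v,r,lo,hi in [('gaugeL',178,330,30,.026,.05),('gaugeR',264,320,30,.026,.05),('valveL',350,329,38,.026,.05),('valveR',433,322,38,.026,.05),('tee',520,338,24,.009,.03),('small',514,396,20,.006,.03),('reg',612,343,26,.02,.08),('long',231,234,66,.009,.03),('lane',393,238,62,.009,.03),('dish',555,240,52,.009,.03),('stock',291,73,30,.026,.06),('dome',318,277,12,.004,.05),('dome2',475,281,12,.004,.05)]:
    m=roi(u,v,r)&(P[...,2]>lo)&(P[...,2]<hi); p=P[m]; 
    if len(p)<5: print(n,'none',P[roi(u,v,r)][:,2].max());continue
    q=(p[:,:2]*1000).astype(np.float32); b=cv2.minAreaRect(q); e,rad=cv2.minEnclosingCircle(q)
    bp=cv2.boxPoints(b); L=[bp[1]-bp[0],bp[2]-bp[1]]; l=max(L,key=np.linalg.norm); 
    print(n,len(p),'rect',np.round(b[0],1),np.round(b[1],1),'longaxis deg',round(float(np.degrees(np.arctan2(l[1],l[0]))%180),1),'circ',np.round(e,1),round(rad,1),'z',np.round(np.percentile(p[:,2],[5,50,95])*1000,1),'mean',q.mean(0).round(1))
cr=c['frame'][190:265,195:420,::-1]
cv2.imwrite('pics/crop.png',cv2.resize(cr,(800,266),interpolation=cv2.INTER_CUBIC))
E
```

```text
gaugeL 379 rect [435.2 326.5] [50.  49.4] longaxis deg 73.6 circ [435.5 326.8] 25.7 z [32.  35.5 38.3] mean [434.9 325.6]
gaugeR 366 rect [452.1 198.6] [49.4 48.1] longaxis deg 63.5 circ [452.3 198. ] 25.2 z [32.2 35.7 38.7] mean [451.8 197.9]
valveL 366 rect [441.4  66.3] [24.  83.6] longaxis deg 99.8 circ [443.1  66.6] 42.3 z [31.8 34.8 37.7] mean [441.3  66. ]
valveR 363 rect [454.2 -57.5] [83.4 23.9] longaxis deg 18.9 circ [454.2 -57.5] 42.6 z [31.9 34.8 37.4] mean [454.  -57.3]
tee 214 rect [ 427.8 -199. ] [37.3 50. ] longaxis deg 144.1 circ [ 431.3 -192.9] 26.1 z [12.7 16.9 20.3] mean [ 430.  -194.5]
small 109 rect [ 347.1 -185.2] [36.3 25.8] longaxis deg 80.0 circ [ 341.6 -184.4] 18.5 z [ 8.6 12.6 15.5] mean [ 343.9 -184.3]
reg 332 rect [ 429.2 -326.7] [41.  39.7] longaxis deg 25.5 circ [ 429.3 -326.8] 26.6 z [26.4 52.9 62.6] mean [ 428.9 -321.5]
long 450 rect [585.9 257.8] [ 88.  170.9] longaxis deg 91.8 circ [585.9 257.3] 94.7 z [ 9.3 14.  17.4] mean [586.1 262.3]
lane 462 rect [585.5   6.7] [118.9 130.1] longaxis deg 101.7 circ [584.5   6.6] 86.4 z [ 9.7 14.2 17.4] mean [586.4   5.8]
dish 344 rect [ 586.7 -245.6] [125.4 126. ] longaxis deg 136.2 circ [ 587.6 -246.5] 65.0 z [ 9.6 14.2 17.4] mean [ 587.5 -247.5]
stock 493 rect [839.1 169.1] [59.8 59.2] longaxis deg 47.8 circ [839.3 168.9] 30.9 z [32.2 35.8 38.7] mean [837.8 168.6]
dome 44 rect [522.4 125.7] [22.7 19.8] longaxis deg 50.7 circ [524.9 123.7] 13.1 z [ 4.3 14.8 22. ] mean [521.3 121.8]
dome2 41 rect [ 517.  -118.9] [32.8 27.4] longaxis deg 27.1 circ [ 519.  -122.8] 18.8 z [ 4.8 15.3 22. ] mean [ 520.2 -120.8]
```

View pics/crop.png

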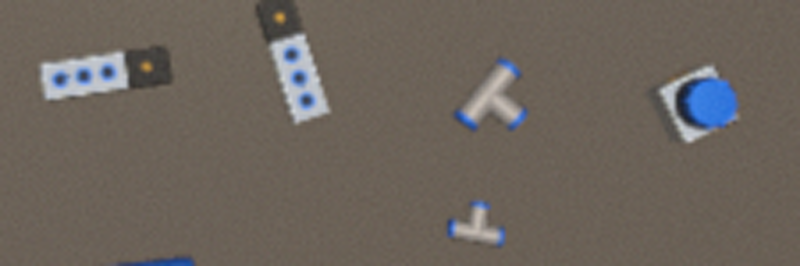

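Crop: large tee at (490,95) with its branch toward the lower right, small tee at (478,225), regulator at (700,100). Sizes and heights match the descriptions (49-50 mm gauges, 84x24 valves, 50 mm run), so the choice is confirmed.

```bash
cat > g.py <<'E'
import sys
from h import *
# g.py closing_angle x y z [x y z ...]  (mm): turn first, then shifts in tool axes, units of rows
a=[float(v) for v in sys.argv[1:]]; s=status.get_state(); q=np.array(s['orientation'])
M=R.from_quat(q[[1,2,3,0]]).as_matrix(); ca=np.degrees(np.arctan2(M[1,1],M[0,1])); j6=np.degrees(s['joint_pos'][5])
j1n=np.degrees(np.arctan2(a[-2],a[-3])-s['joint_pos'][0])
o=[]
for k in range(-2,3):
    t=-(a[0]+180*k-ca)   # + turn about tool z (down) lowers world angle
    o.append((abs(t)+(1e3 if abs(j6+t+j1n)>150 or abs(j6+t)>170 else 0),t))
t=min(o)[1]; T=M@R.from_rotvec([0,0,np.radians(t)]).as_matrix()
print('tcp',(s['tcp_pos']*1000).round(1),'close',ca.round(1),'j6',j6.round(),'gap',round(s['finger_gap']*1000,1),'t',s['clock'],'tilt',M[2,2].round(4)); print('turn units',round(t/10,2))
p=s['tcp_pos']*1000
for i in range(1,len(a),3): n=np.array(a[i:i+3]); print('shift units',(T.T@(n-p)/40).round(2)); p=n
E
python3 g.py 91.8 450 -100 300 435.2 326.5 180 435.2 326.5 82
```

```text
tcp [ 222.1 -530.   303.1] close -67.3 j6 82.0 gap 85.5 t 0.1 tilt -1.0
turn units -15.91
shift units [-6.03 10.57  0.09]
shift units [ 0.03 10.66  3.02]
shift units [-0.   -0.    2.45]
```

```bash
python3 -m handwheel '{"deltas": [[1,0,0,0,-1],[1,0,0,0,-1],[1,0,0,0,-1],[1,0,0,0,-1],[1,0,0,0,-1],[1,0,0,0,-1],[1,0,0,0,-1],[1,0,0,0,-1],[1,0,0,0,-1],[1,0,0,0,-1],[1,0,0,0,-1],[1,0,0,0,-1],[1,0,0,0,-1],[1,0,0,0,-1],[1,0,0,0,-1],[1,0,0,0,-0.9]]}' 40
python3 -m handwheel '{"deltas": [[1,-0.6,0.8,0,0],[1,-0.6,0.9,0,0],[1,-0.6,0.9,0,0],[1,-0.6,0.9,0,0],[1,-0.6,0.9,0,0],[1,-0.6,0.9,0,0],[1,-0.6,0.9,0,0],[1,-0.6,0.9,0,0],[1,-0.6,0.9,0,0],[1,-0.6,0.9,0,0],[1,0,0.9,0,0],[1,0,0.9,0,0],[1,0,0.9,0,0],[1,0,0.9,0,0],[1,0,0.9,0,0],[1,0,0,0,0]]}'
python3 g.py 91.8 435.2 326.5 180 435.2 326.5 82
```

```text
clock: 2.1
tcp_pos: [0.2222, -0.5301, 0.3034]
orientation: [-0.0, -0.018, 1.0, 0.001]
wrist_force: [0.3, -0.7, 0.6]
finger_gap: 0.0853
grip_force: 0.0
clock: 4.1
tcp_pos: [0.4453, 0.0145, 0.3036]
orientation: [-0.0, -0.017, 1.0, 0.0]
wrist_force: [0.3, -1.4, 0.2]
finger_gap: 0.0852
grip_force: 0.0
tcp [445.3  14.5 303.6] close 92.0 j6 -10.0 gap 85.2 t 4.1 tilt -1.0
turn units 0.02
shift units [0.01 7.8  3.09]
shift units [-0.   -0.    2.45]
```

```bash
python3 -m handwheel '{"deltas": [[1,0,0.9,0.3,0],[1,0,0.9,0.3,0],[1,0,0.9,0.3,0],[1,0,0.9,0.3,0],[1,0,0.9,0.3,0],[1,0,0.9,0.3,0],[1,0,0.9,0.4,0],[1,0,0.9,0.4,0],[1,0,0.6,0.4,0],[1,0,0,0,0],[1,0,0,0,0]]}'
python3 g.py 91.8 435.2 326.5 180 435.2 326.5 82
```

```text
clock: 5.48
tcp_pos: [0.4367, 0.3236, 0.1839]
orientation: [-0.0, -0.015, 1.0, -0.0]
wrist_force: [0.1, 0.6, -0.5]
finger_gap: 0.0856
grip_force: 0.0
tcp [436.7 323.6 183.9] close 91.7 j6 26.0 gap 85.6 t 5.475 tilt -1.0
turn units -0.01
shift units [0.04 0.07 0.1 ]
shift units [-0.    0.    2.45]
```

```bash
python3 -m handwheel '{"deltas": [[1,0.04,0.07,0.5,0],[1,0,0,0.6,0],[1,0,0,0.6,0],[1,0,0,0.5,0],[1,0,0,0.35,0],[1,0,0,0,0],[1,0,0,0,0]]}'
python3 -m handwheel '{"deltas": [[-1,0,0,0,0],[-1,0,0,0,0],[-1,0,0,0,0],[-1,0,0,0,0],[-1,0,0,0,0],[-1,0,0,0,0]]}' 30
python3 g.py 91.8 435 326 150 584.8 294.8 150 584.8 294.8 90
```

```text
clock: 6.35
tcp_pos: [0.4354, 0.3272, 0.0827]
orientation: [0.001, -0.015, 1.0, 0.0]
wrist_force: [0.7, -0.1, 0.1]
finger_gap: 0.0854
grip_force: 0.0
clock: 7.1
tcp_pos: [0.4351, 0.3275, 0.0826]
orientation: [0.001, -0.015, 1.0, 0.0]
wrist_force: [-1.4, -0.9, 6.2]
finger_gap: 0.0488
grip_force: 30.9
tcp [435.1 327.5  82.6] close 91.7 j6 27.0 gap 48.8 t 7.1 tilt -1.0
turn units -0.01
shift units [ 0.   -0.04 -1.69]
shift units [-3.72 -0.9   0.  ]
shift units [ 0.  -0.   1.5]
```

```bash
python3 -m handwheel '{"deltas": [[-1,0,0,-0.3,0],[-1,0,0,-0.5,0],[-1,0,0,-0.5,0],[-1,0,0,-0.4,0],[-1,-0.4,-0.1,0,0],[-1,-0.6,-0.2,0,0],[-1,-0.7,-0.2,0,0],[-1,-0.7,-0.2,0,0],[-1,-0.6,-0.1,0,0],[-1,-0.5,-0.1,0,0],[-1,-0.22,0,0,0],[-1,0,0,0,0],[-1,0,0,0,0]]}'
python3 g.py 91.8 584.8 294.8 100 584.8 294.8 88
```

```text
clock: 8.72
tcp_pos: [0.5838, 0.2958, 0.1494]
orientation: [-0.001, -0.015, 1.0, -0.0]
wrist_force: [-0.1, -0.0, -0.4]
finger_gap: 0.0489
grip_force: 31.5
tcp [583.8 295.8 149.4] close 91.8 j6 18.0 gap 48.9 t 8.725 tilt -1.0
turn units -0.0
shift units [-0.03 -0.02  1.24]
shift units [-0.   0.   0.3]
```

```bash
python3 -m handwheel '{"deltas": [[-1,0,0,0.4,0],[-1,0,0,0.5,0],[-1,0,0,0.3,0],[-1,0,0,0.2,0],[-1,0,0,0.1,0],[-1,0,0,0,0],[-1,0,0,0,0]]}'; 
python3 -m handwheel '{"deltas": [[-1,0,0,0.03,0],[-1,0,0,0,0],[-1,0,0,0,0]]}'
```

```text
clock: 9.6
tcp_pos: [0.585, 0.2959, 0.0905]
orientation: [0.001, -0.015, 1.0, 0.0]
wrist_force: [0.6, 0.2, -0.5]
finger_gap: 0.0487
grip_force: 31.5
clock: 9.98
tcp_pos: [0.5846, 0.2958, 0.0887]
orientation: [0.0, -0.015, 1.0, -0.0]
wrist_force: [0.7, -0.4, -2.9]
finger_gap: 0.049
grip_force: 31.5
```

```bash
python3 -m handwheel '{"deltas": [[-1,0,0,0.025,0],[-1,0,0,0,0],[-1,0,0,0,0]]}';  python3 -m handwheel '{"deltas": [[-1,0,0,0.025,0],[-1,0,0,0,0],[-1,0,0,0,0]]}'
```

```text
clock: 10.35
tcp_pos: [0.5845, 0.2958, 0.0876]
orientation: [-0.0, -0.015, 1.0, -0.0]
wrist_force: [-0.3, -0.7, -1.2]
finger_gap: 0.0488
grip_force: 31.5
clock: 10.72
tcp_pos: [0.5846, 0.2958, 0.0867]
orientation: [0.0, -0.015, 1.0, -0.0]
wrist_force: [1.1, 0.0, -0.8]
finger_gap: 0.049
grip_force: 31.7
```

```bash
python3 - <<'E'
from h import *
c=cam('side'); P=cloud(c); p=np.array([.585,.2958,.02]); d=c['R'].T@(p-np.array(c['origin'])); u=int(c['f']*d[0]/d[2]+c['cx']); v=int(c['f']*d[1]/d[2]+c['cy']); print(u,v)
cv2.imwrite('pics/p1.png',cv2.resize(c['frame'][max(v-50,0):v+50,max(u-65,0):u+65,::-1],(780,600),interpolation=cv2.INTER_CUBIC))
E
```

```text
188 286
```

View pics/p1.png

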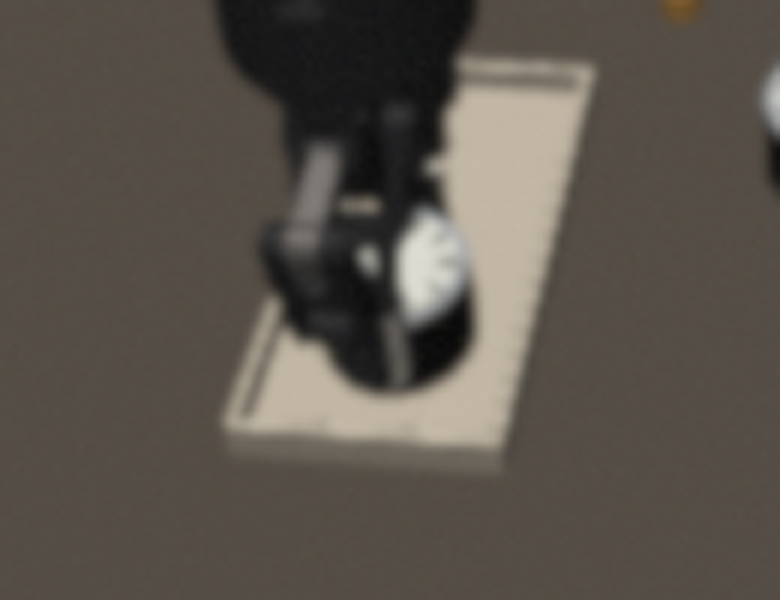

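Side crop: gauge upright in the jaws over the tray, dial at (435,265), near finger hiding its left half. I check the dial height by depth before releasing.

```bash
cat > z.py <<'E'
import sys
from h import *
# z.py x y r lo hi (mm): points from both cameras near x,y: heights and tilt, plane fit
x,y,r,lo,hi=[float(v)/1000 for v in sys.argv[1:]]
for n in('side','top'):
    c=cam(n); P=cloud(c); f=c['frame'].astype(int); w=(f.min(-1)>140)
    m=(np.hypot(P[...,0]-x,P[...,1]-y)<r)&(P[...,2]>lo)&(P[...,2]<hi); 
    for k,mm in(('all',m),('white',m&w)):
        p=P[mm]
        if len(p)>8:
            A=np.c_[p[:,:2]-p[:,:2].mean(0),np.ones(len(p))]; s=np.linalg.lstsq(A,p[:,2],rcond=None)[0]; b=cv2.minAreaRect((p[:,:2]*1000).astype(np.float32))
            print(n,k,len(p),'z%',(np.percentile(p[:,2],[5,50,95])*1000).round(1),'slope',s[:2].round(2),'rect',np.round(b[0],1),np.round(b[1],1),round(b[2],1))
E
python3 z.py 585 296 30 28 48
```

```text
side all 238 z% [30.2 39.2 41.7] slope [ 0.12 -0.09] rect [575.6 293.2] [31.3 53.9] 33.1
side white 141 z% [38.2 39.5 40.9] slope [0.02 0.01] rect [569.3 294. ] [21.  40.5] 15.5
top all 108 z% [31.4 39.4 43. ] slope [0.16 0.11] rect [568.4 291.6] [44.7 17. ] 89.7
top white 83 z% [36.9 40.  43.1] slope [-0.04 -0.01] rect [568. 294.] [40.  16.8] 84.8
```

```bash
python3 -m handwheel '{"deltas": [[-1,0,0,0.02,0],[-1,0,0,0,0],[-1,0,0,0,0]]}';  python3 -m handwheel '{"deltas": [[-1,0,0,0.02,0],[-1,0,0,0,0],[-1,0,0,0,0]]}'
```

```text
clock: 11.25
tcp_pos: [0.5846, 0.2958, 0.0867]
orientation: [0.0, -0.015, 1.0, 0.0]
wrist_force: [-2.4, -0.9, 5.5]
finger_gap: 0.049
grip_force: 32.2
clock: 11.62
tcp_pos: [0.5846, 0.2958, 0.0866]
orientation: [0.0, -0.015, 1.0, 0.0]
wrist_force: [-2.8, -1.3, 9.6]
finger_gap: 0.0493
grip_force: 32.7
```

Contact with the floor. Release just a little, rise, then go on to the second gauge.

```bash
python3 -m handwheel '{"deltas": [[0.3,0,0,-0.01,0],[0.36,0,0,0,0],[0.36,0,0,0,0],[0.36,0,0,0,0]]}'
python3 -m handwheel '{"deltas": [[0.36,0,0,-0.3,0],[0.36,0,0,-0.5,0],[0.36,0,0,-0.6,0],[0.36,0,0,-0.6,0],[0.36,0,0,-0.5,0],[0.36,0,0,0,0]]}'
python3 g.py 91.8 452.2 198.3 180 452.2 198.3 82; python3 z.py 585 296 30 28 48
```

```text
clock: 12.12
tcp_pos: [0.5845, 0.2957, 0.0852]
orientation: [-0.0, -0.015, 1.0, -0.0]
wrist_force: [-0.5, 0.5, 0.6]
finger_gap: 0.0578
grip_force: 0.0
clock: 12.88
tcp_pos: [0.5858, 0.2962, 0.1883]
orientation: [0.002, -0.015, 1.0, 0.001]
wrist_force: [-0.5, 0.1, -0.3]
finger_gap: 0.0582
grip_force: 0.0
tcp [585.8 296.2 188.3] close 91.7 j6 18.0 gap 58.2 t 12.875 tilt -1.0
turn units -0.01
shift units [ 3.42 -2.34  0.19]
shift units [ 0.01 -0.    2.45]
side all 500 z% [30.6 39.  40.8] slope [ 0.04 -0.08] rect [583.  298.3] [49.5 50.6] 17.4
side white 386 z% [37.5 39.4 41. ] slope [-0.    0.01] rect [584.1 296.3] [48.3 47. ] 63.6
top all 298 z% [34.3 39.6 42.5] slope [0.04 0.04] rect [578.9 295. ] [38.4 50.1] 1.7
top white 262 z% [36.7 39.7 42.5] slope [ 0.01 -0.01] rect [579.4 295.8] [37.4 48.6] 1.7
```

```bash
python3 -m handwheel '{"deltas": [[1,0.4,-0.2,0,0],[1,0.6,-0.4,0,0],[1,0.7,-0.5,0,0],[1,0.7,-0.5,0,0],[1,0.6,-0.4,0,0],[1,0.42,-0.34,0.19,0],[1,0,0,0,0],[1,0,0,0,0]]}'
python3 g.py 91.8 452.2 198.3 82
```

```text
clock: 13.98
tcp_pos: [0.4513, 0.1983, 0.1777]
orientation: [0.0, -0.015, 1.0, 0.0]
wrist_force: [0.8, -0.8, 0.7]
finger_gap: 0.0853
grip_force: 0.0
tcp [451.3 198.3 177.7] close 91.7 j6 13.0 gap 85.3 t 13.975 tilt -1.0
turn units -0.01
shift units [-0.02 -0.    2.39]
```

```bash
python3 -m handwheel '{"deltas": [[1,-0.02,0,0.5,0],[1,0,0,0.6,0],[1,0,0,0.5,0],[1,0,0,0.5,0],[1,0,0,0.25,0],[1,0,0,0,0],[1,0,0,0,0],[-1,0,0,0,0],[-1,0,0,0,0],[-1,0,0,0,0],[-1,0,0,0,0],[-1,0,0,0,0],[-1,0,0,0,0]]}' 30
python3 g.py 91.8 452 198 150 587.1 221 150 587.1 221 90
```

```text
clock: 15.6
tcp_pos: [0.4518, 0.1982, 0.0846]
orientation: [0.001, -0.015, 1.0, 0.0]
wrist_force: [-1.3, -0.0, 6.4]
finger_gap: 0.0491
grip_force: 30.8
tcp [451.8 198.2  84.6] close 91.7 j6 13.0 gap 49.1 t 15.6 tilt -1.0
turn units -0.01
shift units [-0.01 -0.   -1.63]
shift units [-3.39  0.47  0.  ]
shift units [ 0.  -0.   1.5]
```

```bash
python3 -m handwheel '{"deltas": [[-1,0,0,-0.3,0],[-1,0,0,-0.5,0],[-1,0,0,-0.5,0],[-1,0,0,-0.3,0],[-1,-0.4,0.07,0,0],[-1,-0.6,0.1,0,0],[-1,-0.7,0.1,0,0],[-1,-0.7,0.1,0,0],[-1,-0.6,0.1,0,0],[-1,-0.39,0,0,0],[-1,0,0,0,0],[-1,0,0,0,0]]}'
python3 g.py 91.8 587.1 221 92
```

```text
clock: 17.1
tcp_pos: [0.5855, 0.2208, 0.1475]
orientation: [-0.001, -0.015, 1.0, -0.0]
wrist_force: [-0.6, -0.0, -1.4]
finger_gap: 0.049
grip_force: 31.4
tcp [585.5 220.8 147.5] close 91.7 j6 12.0 gap 49.0 t 17.1 tilt -1.0
turn units -0.01
shift units [-0.04  0.    1.39]
```

```bash
python3 -m handwheel '{"deltas": [[-1,-0.04,0,0.4,0],[-1,0,0,0.5,0],[-1,0,0,0.3,0],[-1,0,0,0.15,0],[-1,0,0,0.05,0],[-1,0,0,0.03,0],[-1,0,0,0,0],[-1,0,0,0,0]]}'; python3 -m handwheel '{"deltas": [[-1,0,0,0.02,0],[-1,0,0,0,0],[-1,0,0,0,0]]}';python3 -m handwheel '{"deltas": [[-1,0,0,0.02,0],[-1,0,0,0,0],[-1,0,0,0,0]]}'
```

```text
clock: 18.1
tcp_pos: [0.5883, 0.2211, 0.0911]
orientation: [0.0, -0.015, 1.0, 0.0]
wrist_force: [0.8, 0.3, -1.6]
finger_gap: 0.0489
grip_force: 31.4
clock: 18.48
tcp_pos: [0.5881, 0.221, 0.0899]
orientation: [0.0, -0.015, 1.0, -0.0]
wrist_force: [0.3, -0.4, -1.2]
finger_gap: 0.0489
grip_force: 31.4
clock: 18.85
tcp_pos: [0.588, 0.221, 0.089]
orientation: [-0.0, -0.015, 1.0, -0.0]
wrist_force: [-0.7, -0.1, -1.1]
finger_gap: 0.0488
grip_force: 31.4
```

```bash
python3 -m handwheel '{"deltas": [[-1,0,0,0.015,0],[-1,0,0,0,0],[-1,0,0,0,0]]}';python3 -m handwheel '{"deltas": [[-1,0,0,0.015,0],[-1,0,0,0,0],[-1,0,0,0,0]]}';python3 -m handwheel '{"deltas": [[-1,0,0,0.015,0],[-1,0,0,0,0],[-1,0,0,0,0]]}'
```

```text
clock: 19.23
tcp_pos: [0.5881, 0.2211, 0.0887]
orientation: [0.0, -0.015, 1.0, -0.0]
wrist_force: [-1.4, -0.1, 2.3]
finger_gap: 0.0488
grip_force: 31.8
clock: 19.6
tcp_pos: [0.5881, 0.221, 0.0887]
orientation: [0.0, -0.015, 1.0, -0.0]
wrist_force: [-1.6, -0.2, 4.8]
finger_gap: 0.0489
grip_force: 32.2
clock: 19.98
tcp_pos: [0.5881, 0.2211, 0.0887]
orientation: [0.0, -0.015, 1.0, -0.0]
wrist_force: [-3.9, -0.8, 8.5]
finger_gap: 0.0488
grip_force: 32.5
```

```bash
python3 -m handwheel '{"deltas": [[0.3,0,0,-0.01,0],[0.36,0,0,0,0],[0.36,0,0,0,0],[0.36,0,0,0,0]]}'
python3 -m handwheel '{"deltas": [[0.36,0,0,-0.3,0],[0.36,0,0,-0.5,0],[0.36,0,0,-0.6,0],[0.36,0,0,-0.6,0],[0.36,0,0,-0.5,0],[0.36,0,0,0,0]]}'
python3 g.py 9.8 441.4 66.3 170; python3 z.py 588 221 30 28 48
```

```text
clock: 20.48
tcp_pos: [0.588, 0.221, 0.0874]
orientation: [-0.0, -0.015, 1.0, -0.0]
wrist_force: [1.4, 1.1, 0.3]
finger_gap: 0.0579
grip_force: 0.0
clock: 21.22
tcp_pos: [0.5893, 0.2214, 0.1903]
orientation: [0.002, -0.015, 1.0, 0.0]
wrist_force: [0.8, 0.0, -0.1]
finger_gap: 0.058
grip_force: 0.0
tcp [589.3 221.4 190.3] close 91.7 j6 12.0 gap 58.0 t 21.225 tilt -1.0
turn units 8.19
shift units [-3.19 -4.31  0.49]
side all 407 z% [30.1 39.  41. ] slope [ 0.05 -0.09] rect [586.6 223. ] [49.5 50.3] 2.6
side white 304 z% [37.8 39.4 41.1] slope [0.   0.01] rect [588.1 221.6] [49.  47.1] 65.5
top all 295 z% [34.3 39.4 42.8] slope [0.   0.05] rect [582.9 219.8] [48.5 38.6] 89.9
top white 260 z% [36.8 39.6 42.9] slope [-0.02 -0.  ] rect [582.9 221.1] [46.1 38.5] 89.9
```

```bash
python3 -m handwheel '{"deltas": [[0.5,0,0,0,1],[0.5,0,0,0,1],[0.5,0,0,0,1],[0.5,0,0,0,1],[0.5,0,0,0,1],[0.5,0,0,0,1],[0.5,0,0,0,1],[0.5,0,0,0,1],[0.5,0,0,0,0.19],[0.5,-0.3,-0.4,0,0],[0.5,-0.5,-0.7,0,0],[0.5,-0.6,-0.8,0,0],[0.5,-0.6,-0.8,0,0],[0.5,-0.6,-0.8,0,0],[0.5,-0.4,-0.5,0.2,0],[0.5,-0.19,-0.31,0.2,0],[0.5,0,0,0.1,0],[0.5,0,0,0,0],[0.5,0,0,0,0]]}'
python3 g.py 9.8 441.4 66.3 85; python3 z.py 441.4 66.3 50 28 45
```

```text
clock: 23.7
tcp_pos: [0.4407, 0.0662, 0.1678]
orientation: [0.0, 0.643, 0.765, 0.0]
wrist_force: [0.5, 0.2, -0.3]
finger_gap: 0.0639
grip_force: 0.0
tcp [440.7  66.2 167.8] close 9.9 j6 78.0 gap 63.9 t 23.7 tilt -1.0
turn units 0.01
shift units [-0.    0.02  2.07]
side all 244 z% [30.  34.6 36.3] slope [-0.03 -0.02] rect [440.4  69.5] [24.  84.6] 9.7
side white 91 z% [33.1 34.5 35.9] slope [-0.03  0.  ] rect [438.   82.3] [22.7 56.2] 9.7
top all 58 z% [32.  34.6 37.5] slope [-0.02  0.1 ] rect [447.6  32. ] [23.8 14.1] 1.2
```

```bash
python3 -m handwheel '{"deltas": [[0.5,0,0.02,0.4,0],[0.5,0,0.01,0.5,0],[0.5,0,0,0.5,0],[0.5,0,0,0.45,0],[0.5,0,0,0.25,0],[0.5,0,0,0,0],[0.5,0,0,0,0],[-1,0,0,0,0],[-1,0,0,0,0],[-1,0,0,0,0],[-1,0,0,0,0],[-1,0,0,0,0],[-1,0,0,0,0]]}' 40
python3 g.py 100.5 441.4 66.3 155 579.8 37.7 155
```

```text
clock: 25.42
tcp_pos: [0.4416, 0.0661, 0.0842]
orientation: [0.0, 0.644, 0.765, 0.0]
wrist_force: [-1.0, 0.6, 5.8]
finger_gap: 0.0234
grip_force: 40.4
tcp [441.6  66.1  84.2] close 9.8 j6 78.0 gap 23.4 t 25.425 tilt -1.0
turn units -9.07
shift units [ 0.    0.01 -1.77]
shift units [-3.27 -1.33  0.  ]
```

```bash
python3 -m handwheel '{"deltas": [[-1,0,0,-0.3,0],[-1,0,0,-0.5,0],[-1,0,0,-0.6,0],[-1,0,0,-0.4,0],[-1,0,0,0,-0.6],[-1,0,0,0,-0.9],[-1,0,0,0,-0.9],[-1,0,0,0,-0.9],[-1,0,0,0,-0.9],[-1,0,0,0,-0.9],[-1,0,0,0,-0.9],[-1,0,0,0,-0.9],[-1,0,0,0,-0.9],[-1,0,0,0,-0.9],[-1,0,0,0,-0.37],[-1,0,0,0,0]]}'
python3 -m handwheel '{"deltas": [[-1,-0.3,-0.13,0,0],[-1,-0.5,-0.2,0,0],[-1,-0.6,-0.25,0,0],[-1,-0.6,-0.25,0,0],[-1,-0.6,-0.25,0,0],[-1,-0.45,-0.15,0,0],[-1,-0.22,-0.1,0,0],[-1,0,0,0,0],[-1,0,0,0,0]]}'
python3 - <<'E'
from h import *
c=dict(np.load('top0.npz')); s=dict(np.load('side0.npz'))
for n,c in(('top',c),('side',s)):
    P=cloud(c); m=(np.hypot(P[...,0]-.586,P[...,1]-.007)<.1)&(P[...,2]>.0095)&(P[...,2]<.025); q=(P[m][:,:2]*1000).astype(np.float32)
    b=cv2.minAreaRect(q); print(n,len(q),np.round(b[0],1),np.round(b[1],1),b[2])
    # rib: points near middle
    for k in (8,9,10,11,12):
        t=np.radians(k); y=-(q[:,0]-585.5)*np.sin(t)+(q[:,1]-6.7)*np.cos(t); r=y[abs(y)<12]; e=y[abs(abs(y)-62)<8]; print(k,len(r),r.mean().round(1),r.std().round(2),abs(e).std().round(2),e[e>0].mean().round(1),e[e<0].mean().round(1))
E
python3 g.py 100.5 579.8 37.7 95
```

```text
clock: 27.42
tcp_pos: [0.441, 0.0661, 0.156]
orientation: [-0.0, -0.091, 0.996, -0.0]
wrist_force: [0.5, -0.0, -1.6]
finger_gap: 0.0233
grip_force: 39.6
clock: 28.55
tcp_pos: [0.5787, 0.0378, 0.1555]
orientation: [-0.001, -0.092, 0.996, 0.0]
wrist_force: [0.4, 0.5, -0.9]
finger_gap: 0.0233
grip_force: 39.6
top 444 [585.5   6.8] [118.9 130.1] 11.766605377197266
8 115 0.0 4.65 2.9 62.2 -62.2
9 115 0.0 4.5 2.61 62.1 -62.2
10 117 0.2 4.64 2.21 62.3 -62.2
11 114 0.1 4.24 2.23 62.2 -62.1
12 114 0.3 4.23 2.22 62.2 -62.1
side 407 [584.2   9.5] [117.6 135. ] 11.729079246520996
8 119 2.7 4.17 4.15 65.4 -59.3
9 118 2.8 3.77 4.07 65.8 -59.3
10 120 2.8 3.92 4.05 65.8 -59.3
11 119 2.8 3.77 4.02 65.9 -59.3
12 117 2.8 3.38 4.08 66.0 -59.2
tcp [578.7  37.8 155.5] close 100.5 j6 -15.0 gap 23.3 t 28.55 tilt -1.0
turn units 0.0
shift units [-0.03 -0.01  1.51]
```

```bash
python3 -m handwheel '{"deltas": [[-1,-0.03,0,0.4,-0.1],[-1,0,0,0.5,0],[-1,0,0,0.4,0],[-1,0,0,0.2,0],[-1,0,0,0.08,0],[-1,0,0,0.03,0],[-1,0,0,0,0],[-1,0,0,0,0]]}'; python3 -m handwheel '{"deltas": [[-1,0,0,0.02,0],[-1,0,0,0,0],[-1,0,0,0,0]]}';python3 -m handwheel '{"deltas": [[-1,0,0,0.02,0],[-1,0,0,0,0],[-1,0,0,0,0]]}'
```

```text
clock: 29.55
tcp_pos: [0.581, 0.0378, 0.0918]
orientation: [0.0, -0.1, 0.995, -0.0]
wrist_force: [0.0, -0.3, -1.1]
finger_gap: 0.0231
grip_force: 39.6
clock: 29.92
tcp_pos: [0.5807, 0.0379, 0.0905]
orientation: [0.0, -0.1, 0.995, -0.0]
wrist_force: [0.0, -0.1, -1.3]
finger_gap: 0.0234
grip_force: 39.6
clock: 30.3
tcp_pos: [0.5806, 0.0379, 0.0896]
orientation: [-0.0, -0.1, 0.995, -0.0]
wrist_force: [-0.6, 1.0, -1.0]
finger_gap: 0.0234
grip_force: 39.6
```

```bash
python3 -m handwheel '{"deltas": [[-1,0,0,0.02,0],[-1,0,0,0,0],[-1,0,0,0,0]]}';python3 -m handwheel '{"deltas": [[-1,0,0,0.015,0],[-1,0,0,0,0],[-1,0,0,0,0]]}';python3 -m handwheel '{"deltas": [[-1,0,0,0.015,0],[-1,0,0,0,0],[-1,0,0,0,0]]}'
```

```text
clock: 30.68
tcp_pos: [0.5806, 0.0379, 0.0889]
orientation: [-0.0, -0.1, 0.995, -0.0]
wrist_force: [-0.1, -0.7, -1.0]
finger_gap: 0.0232
grip_force: 39.6
clock: 31.05
tcp_pos: [0.5807, 0.0379, 0.0883]
orientation: [0.0, -0.1, 0.995, -0.0]
wrist_force: [0.3, -0.4, -0.7]
finger_gap: 0.0237
grip_force: 39.6
clock: 31.42
tcp_pos: [0.5807, 0.0379, 0.0883]
orientation: [0.0, -0.1, 0.995, -0.0]
wrist_force: [-3.1, -0.2, 5.2]
finger_gap: 0.0238
grip_force: 40.4
```

```bash
python3 -m handwheel '{"deltas": [[-0.3,0,0,-0.01,0],[-0.22,0,0,0,0],[-0.22,0,0,0,0],[-0.22,0,0,0,0],[-0.2,0,0,-0.3,0],[-0.2,0,0,-0.5,0],[-0.2,0,0,-0.6,0],[-0.2,0,0,-0.5,0],[0,0,0,-0.2,0],[0,0,0,0,0]]}'
python3 g.py 108.9 454.2 -57.5 170; python3 z.py 580 38 50 28 48
```

```text
clock: 32.67
tcp_pos: [0.581, 0.0379, 0.1728]
orientation: [0.001, -0.1, 0.995, -0.0]
wrist_force: [0.6, 0.4, -0.1]
finger_gap: 0.0427
grip_force: 0.0
tcp [581.   37.9 172.8] close 101.5 j6 -16.0 gap 42.7 t 32.675 tilt -1.0
turn units -0.74
shift units [ 3.77 -1.23  0.07]
side all 301 z% [29.1 38.  40.1] slope [ 0.05 -0.22] rect [578.9  40.5] [82.6 27.2] 10.4
side white 89 z% [37.1 38.5 39.8] slope [0.01 0.  ] rect [564.3  36.8] [53.1 24.2] 7.2
```

```bash
python3 -m handwheel '{"deltas": [[0.5,0,0,0,-0.74],[0.5,0.4,-0.15,0,0],[0.5,0.6,-0.2,0,0],[0.5,0.7,-0.23,0,0],[0.5,0.7,-0.23,0,0],[0.5,0.7,-0.22,0,0],[0.5,0.45,-0.15,0.07,0],[0.5,0.22,-0.05,0,0],[0.5,0,0,0,0],[0.5,0,0,0,0]]}'
python3 g.py 108.9 454.2 -57.5 84; python3 z.py 454.2 -57.5 50 28 45
```

```text
clock: 34.02
tcp_pos: [0.4547, -0.0575, 0.1694]
orientation: [0.0, -0.165, 0.986, -0.0]
wrist_force: [0.3, -1.1, -0.7]
finger_gap: 0.0642
grip_force: 0.0
tcp [454.7 -57.5 169.4] close 108.9 j6 -36.0 gap 64.2 t 34.025 tilt -1.0
turn units 0.0
shift units [0.01 0.   2.14]
side all 215 z% [29.  34.  36.2] slope [ 0.03 -0.11] rect [453.3 -54.5] [82.6 27.8] 18.9
side white 60 z% [33.  34.5 36.5] slope [-0.    0.02] rect [440.9 -59.1] [53.  25.3] 22.4
```

```bash
python3 -m handwheel '{"deltas": [[0.5,0,0,0.4,0],[0.5,0,0,0.5,0],[0.5,0,0,0.5,0],[0.5,0,0,0.45,0],[0.5,0,0,0.29,0],[0.5,0,0,0,0],[0.5,0,0,0,0],[-1,0,0,0,0],[-1,0,0,0,0],[-1,0,0,0,0],[-1,0,0,0,0],[-1,0,0,0,0],[-1,0,0,0,0]]}' 40
python3 g.py 101.5 454.2 -57.5 155 592 -24 155
```

```text
clock: 35.75
tcp_pos: [0.4544, -0.0577, 0.0843]
orientation: [0.001, -0.164, 0.986, -0.0]
wrist_force: [-1.1, 0.6, 6.3]
finger_gap: 0.0232
grip_force: 40.9
tcp [454.4 -57.7  84.3] close 108.9 j6 -36.0 gap 23.2 t 35.75 tilt -1.0
turn units 0.74
shift units [ 0.    0.   -1.77]
shift units [-3.54  0.13  0.  ]
```

```bash
python3 -m handwheel '{"deltas": [[-1,0,0,-0.3,0],[-1,0,0,-0.5,0],[-1,0,0,-0.6,0],[-1,0,0,-0.37,0],[-1,0,0,0,0.37],[-1,0,0,0,0.37],[-1,-0.4,0.03,0,0],[-1,-0.6,0.02,0,0],[-1,-0.7,0.02,0,0],[-1,-0.7,0.02,0,0],[-1,-0.6,0.02,0,0],[-1,-0.4,0.02,0,0],[-1,-0.14,0,0,0],[-1,0,0,0,0],[-1,0,0,0,0]]}'
python3 g.py 101.5 592 -24 92
```

```text
clock: 37.62
tcp_pos: [0.5911, -0.0241, 0.1543]
orientation: [-0.0, -0.101, 0.995, 0.0]
wrist_force: [-0.4, 0.7, -1.6]
finger_gap: 0.0232
grip_force: 40.0
tcp [591.1 -24.1 154.3] close 101.5 j6 -22.0 gap 23.2 t 37.625 tilt -1.0
turn units 0.0
shift units [-0.02 -0.    1.56]
```

```bash
python3 -m handwheel '{"deltas": [[-1,0,0,0.4,0],[-1,0,0,0.5,0],[-1,0,0,0.4,0],[-1,0,0,0.2,0],[-1,0,0,0.08,0],[-1,0,0,0.02,0],[-1,0,0,0,0],[-1,0,0,0,0]]}'; python3 -m handwheel '{"deltas": [[-1,0,0,0.02,0],[-1,0,0,0.02,0],[-1,0,0,0,0],[-1,0,0,0,0]]}';python3 -m handwheel '{"deltas": [[-1,0,0,0.02,0],[-1,0,0,0,0],[-1,0,0,0,0]]}'
```

```text
clock: 38.62
tcp_pos: [0.592, -0.0242, 0.091]
orientation: [0.0, -0.101, 0.995, -0.0]
wrist_force: [0.1, -0.1, -1.8]
finger_gap: 0.0232
grip_force: 40.0
clock: 39.12
tcp_pos: [0.5917, -0.0242, 0.0889]
orientation: [-0.0, -0.1, 0.995, -0.0]
wrist_force: [-0.5, 0.8, -2.2]
finger_gap: 0.0234
grip_force: 40.0
clock: 39.5
tcp_pos: [0.5917, -0.0242, 0.0883]
orientation: [0.0, -0.1, 0.995, -0.0]
wrist_force: [-0.2, -0.6, 1.0]
finger_gap: 0.0229
grip_force: 40.3
```

```bash
python3 -m handwheel '{"deltas": [[-1,0,0,0.02,0],[-1,0,0,0,0],[-1,0,0,0,0]]}'
```

```text
clock: 39.88
tcp_pos: [0.5917, -0.0242, 0.0883]
orientation: [0.0, -0.101, 0.995, -0.0]
wrist_force: [-3.4, -0.0, 6.1]
finger_gap: 0.0231
grip_force: 41.2
```

```bash
python3 -m handwheel '{"deltas": [[-0.3,0,0,-0.01,0],[-0.22,0,0,0,0],[-0.22,0,0,0,0],[-0.22,0,0,0,0],[-0.2,0,0,-0.3,0],[-0.2,0,0,-0.5,0],[-0.2,0,0,-0.6,0],[-0.2,0,0,-0.5,0],[0,0,0,-0.2,0],[0,0,0,0,0]]}'
python3 - <<'E'
from h import *
from scipy.optimize import differential_evolution as de
for n in('top','side'):
    P=cloud(dict(np.load(n+'0.npz')))*1000; b=P[(np.hypot(P[...,0]-431,P[...,1]+194)<45)]; p=b[b[:,2]>8]; g=b[b[:,2]<=5]
    def ins(q,x,y,a):
        c,s=np.cos(a),np.sin(a); X=(q[:,0]-x)*c+(q[:,1]-y)*s; Y=-(q[:,0]-x)*s+(q[:,1]-y)*c
        return ((abs(X)<25)&(abs(Y)<9))|((abs(X)<9)&(Y>0)&(Y<28))
    r=de(lambda v:(~ins(p,*v)).sum()+ins(g,*v).sum(),[(415,450),(-210,-175),(0,2*np.pi)],seed=1,popsize=30); print(n,len(p),r.fun,r.x[:2].round(1),np.degrees(r.x[2]).round(1))
E
python3 g.py 141 433.4 -191.3 160; python3 z.py 591 -24 50 28 48
```

```text
clock: 41.12
tcp_pos: [0.5921, -0.0242, 0.1725]
orientation: [0.001, -0.1, 0.995, -0.0]
wrist_force: [0.2, 0.9, 0.4]
finger_gap: 0.0426
grip_force: 0.0
top 214 15.0 [ 433.2 -191.7] 141.9
side 109 35.0 [ 433.1 -187.4] 140.7
tcp [592.1 -24.2 172.5] close 101.5 j6 -22.0 gap 42.6 t 41.125 tilt -1.0
turn units -3.95
shift units [5.74 0.45 0.31]
side all 272 z% [29.2 37.8 40.2] slope [ 0.04 -0.23] rect [590.5 -21.3] [84.  28.2] 11.1
side white 60 z% [36.9 38.5 40. ] slope [-0.01  0.02] rect [577.5 -23.7] [52.5 23.2] 11.9
```

```bash
python3 -m handwheel '{"deltas": [[1,0,0,0,-1],[1,0,0,0,-1],[1,0,0,0,-1],[1,0,0,0,-1],[1,0.5,0.05,0,0],[1,0.7,0.05,0,0],[1,0.8,0.05,0,0],[1,0.8,0.05,0,0],[1,0.8,0.05,0,0],[1,0.8,0.05,0,0],[1,0.7,0.05,0.1,0],[1,0.44,0.05,0.1,0],[1,0.2,0.05,0.1,0],[1,0,0,0,0],[1,0,0,0,0]]}'
python3 g.py 141.8 433.2 -191.7 74;
```

```text
clock: 43.1
tcp_pos: [0.4352, -0.1924, 0.1597]
orientation: [0.0, -0.435, 0.9, -0.0]
wrist_force: [0.1, 0.2, 0.6]
finger_gap: 0.0857
grip_force: 0.0
tcp [ 435.2 -192.4  159.7] close 141.6 j6 -85.0 gap 85.7 t 43.1 tilt -1.0
turn units -0.02
shift units [0.02 0.05 2.14]
```

```bash
python3 -m handwheel '{"deltas": [[1,0.02,0.05,0.4,0],[1,0,0,0.5,0],[1,0,0,0.5,0],[1,0,0,0.4,0],[1,0,0,0.22,0],[1,0,0,0.1,0],[1,0,0,0,0],[1,0,0,0,0]]}' 25
python3 -m handwheel '{"deltas": [[-1,0,0,0,0],[-1,0,0,0,0],[-1,0,0,0,0],[-1,0,0,0,0],[-1,0,0,0,0],[-1,0,0,0,0]]}'
python3 g.py 141.8 433.2 -191.7 140 587.2 -246.5 140
```

```text
clock: 44.1
tcp_pos: [0.4331, -0.1923, 0.0754]
orientation: [0.0, -0.435, 0.901, -0.0]
wrist_force: [0.4, -0.1, -0.4]
finger_gap: 0.0854
grip_force: 0.0
clock: 44.85
tcp_pos: [0.4329, -0.1923, 0.0753]
orientation: [0.0, -0.435, 0.901, -0.0]
wrist_force: [-0.5, 0.7, 5.2]
finger_gap: 0.049
grip_force: 26.2
tcp [ 432.9 -192.3   75.3] close 141.5 j6 -85.0 gap 49.0 t 44.85 tilt -1.0
turn units -0.03
shift units [-0.02  0.   -1.62]
shift units [-1.3  -3.87  0.  ]
```

```bash
python3 -m handwheel '{"deltas": [[-1,0,0,-0.3,0],[-1,0,0,-0.5,0],[-1,0,0,-0.5,0],[-1,0,0,-0.3,0],[-1,-0.1,-0.4,0,0],[-1,-0.2,-0.6,0,0],[-1,-0.25,-0.7,0,0],[-1,-0.25,-0.7,0,0],[-1,-0.2,-0.7,0,0],[-1,-0.2,-0.5,0,0],[-1,-0.1,-0.27,0,0],[-1,0,0,0,0],[-1,0,0,0,0]]}'
python3 g.py 141.8 587.2 -246.5 82
python3 - <<'E'
from h import *
c=cam('side'); cv2.imwrite('pics/tee.png',cv2.resize(c['frame'][110:190,190:310,::-1],(780,520),interpolation=cv2.INTER_CUBIC))
E
```

```text
clock: 46.48
tcp_pos: [0.5853, -0.2473, 0.1387]
orientation: [-0.0, -0.435, 0.901, 0.001]
wrist_force: [-0.2, 0.3, -0.0]
finger_gap: 0.0494
grip_force: 26.3
tcp [ 585.3 -247.3  138.7] close 141.5 j6 -82.0 gap 49.4 t 46.475 tilt -1.0
turn units -0.03
shift units [-0.04 -0.03  1.42]
```

View pics/tee.png

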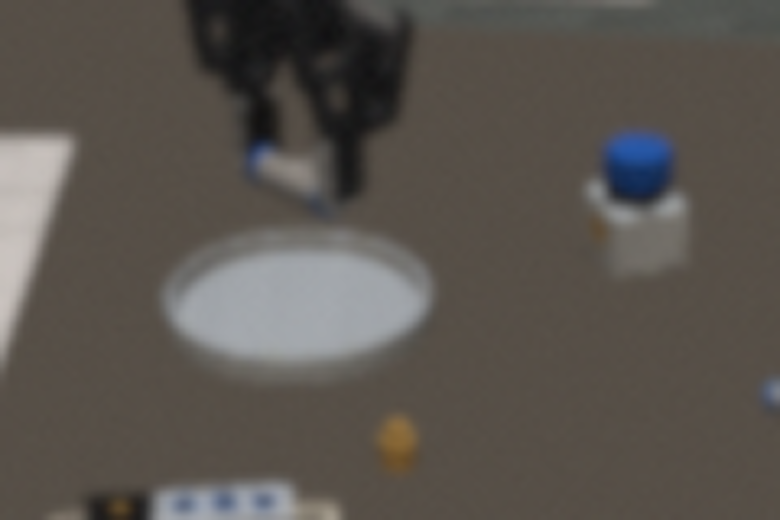

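Tee is held level at (290,175) over the dish (300,300); regulator untouched at (640,215). Lower.

```bash
python3 -m handwheel '{"deltas": [[-1,-0.04,-0.03,0.4,0],[-1,0,0,0.5,0],[-1,0,0,0.3,0],[-1,0,0,0.15,0],[-1,0,0,0.08,0],[-1,0,0,0,0],[-1,0,0,0,0]]}'; python3 -m handwheel '{"deltas": [[-1,0,0,0.02,0],[-1,0,0,0.02,0],[-1,0,0,0,0],[-1,0,0,0,0]]}'
```

```text
clock: 47.4
tcp_pos: [0.5886, -0.2474, 0.0823]
orientation: [0.0, -0.435, 0.901, -0.001]
wrist_force: [-0.2, -1.2, -0.1]
finger_gap: 0.0495
grip_force: 26.3
clock: 47.9
tcp_pos: [0.5882, -0.2472, 0.0801]
orientation: [-0.0, -0.435, 0.901, -0.0]
wrist_force: [0.8, 0.6, -0.3]
finger_gap: 0.0493
grip_force: 26.3
```

```bash
python3 -m handwheel '{"deltas": [[-1,0,0,0.02,0],[-1,0,0,0,0],[-1,0,0,0,0]]}'
```

```text
clock: 48.28
tcp_pos: [0.5883, -0.2472, 0.0794]
orientation: [0.0, -0.435, 0.901, -0.0]
wrist_force: [-0.3, 0.5, 0.9]
finger_gap: 0.0493
grip_force: 26.4
```

```bash
python3 -m handwheel '{"deltas": [[-1,0,0,0.015,0],[-1,0,0,0,0],[-1,0,0,0,0]]}';python3 -m handwheel '{"deltas": [[-1,0,0,0.015,0],[-1,0,0,0,0],[-1,0,0,0,0]]}'
```

```text
clock: 48.65
tcp_pos: [0.5882, -0.2472, 0.0793]
orientation: [0.0, -0.435, 0.901, -0.0]
wrist_force: [-1.6, 0.7, 5.7]
finger_gap: 0.0495
grip_force: 26.9
clock: 49.02
tcp_pos: [0.5882, -0.2472, 0.0793]
orientation: [0.0, -0.435, 0.901, -0.0]
wrist_force: [-3.3, 1.7, 9.2]
finger_gap: 0.0492
grip_force: 27.2
```

Contact. Release, rise, and back off for a last look.

```bash
python3 -m handwheel '{"deltas": [[0.25,0,0,-0.01,0],[0.36,0,0,0,0],[0.36,0,0,0,0],[0.36,0,0,0,0],[0.36,0,0,-0.3,0],[0.36,0,0,-0.6,0],[0.36,0,0,-0.8,0],[0.36,0,0,-0.8,0],[0.36,0,0,-0.8,0],[0.36,0,0,-0.8,0],[0.36,0.5,0.5,-0.5,0],[0.36,0.6,0.6,0,0],[0.36,0.6,0.6,0,0],[0.36,0.6,0.6,0,0],[0.36,0.6,0.6,0,0],[0.36,0.3,0.3,0,0],[0.36,0,0,0,0]]}'
python3 - <<'E'
from h import *
for n in('top','side'):
    c=cam(n); cv2.imwrite(f'pics/{n}_end.png',cv2.resize(c['frame'][:,:,::-1],(800,600),interpolation=cv2.INTER_CUBIC))
E
python3 z.py 588 -247 35 10 40
```

```text
clock: 51.15
tcp_pos: [0.408, -0.268, 0.2633]
orientation: [0.0, -0.434, 0.901, -0.001]
wrist_force: [0.5, -0.1, -1.0]
finger_gap: 0.0581
grip_force: 0.0
side all 104 z% [11.4 19.1 23.1] slope [-0.01 -0.09] rect [ 588.1 -241.5] [47.9 41.2] 3.5
top all 211 z% [14.4 20.9 24.6] slope [-0.   -0.05] rect [ 583.9 -248.4] [44.7 49.8] 27.1
top white 107 z% [19.2 21.9 25.1] slope [-0.03 -0.04] rect [ 584.2 -243.8] [35.4 42.6] 20.5
```

View pics/top_end.png

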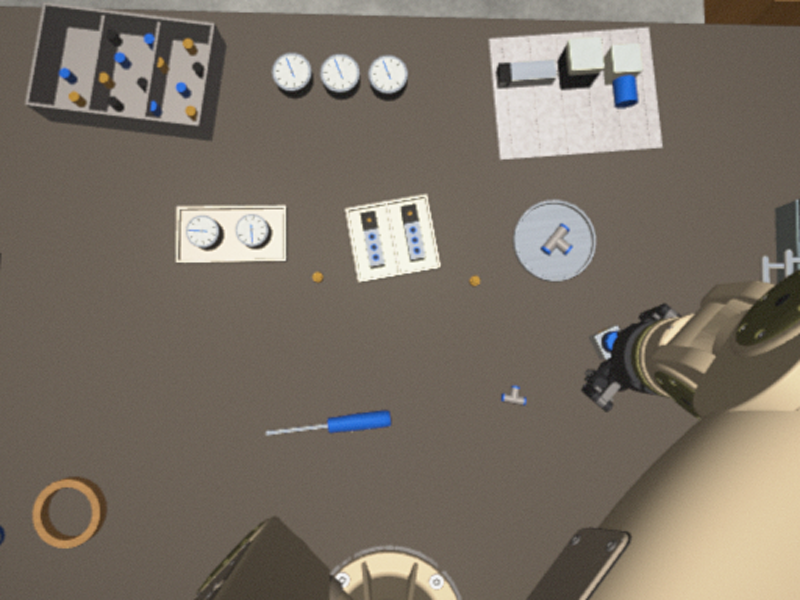

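View pics/side_end.png

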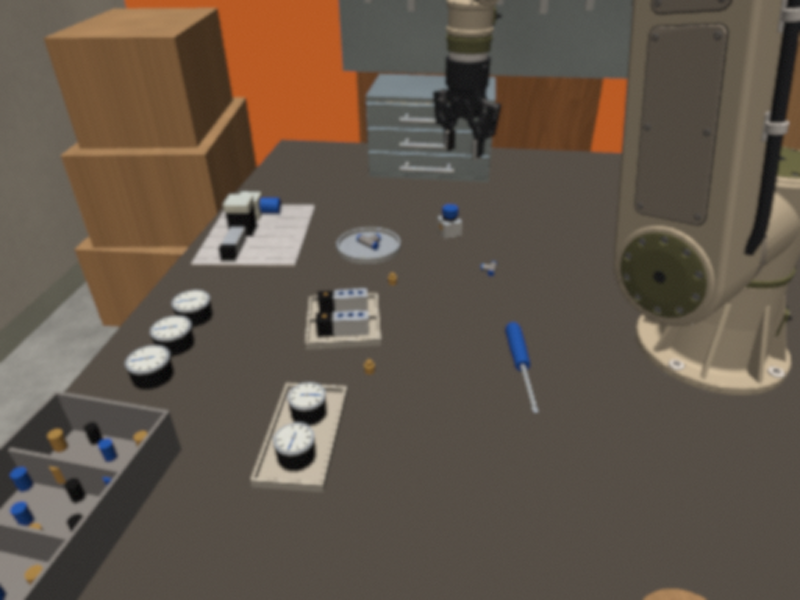

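Both pictures agree: gauges dial-up in the long tray (203,232)/(252,230), valves one per lane (373,240)/(412,233), tee flat in the dish (557,240), regulator still at (607,341). The arm is clear of everything.

```bash
python3 -c "
from workcell import hand_in; print(hand_in())"
```

```text
the job is handed in; nothing more can be done
None
```

The job is handed in at about 51 s on the robot's clock: both gauges lie dials up in the long tray, one valve stands in each lane, the tee lies flat in the dish and the regulator was left where it stood; no verdict came back.

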